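Bring the sauce pot round to the burger

ROBOT

A 6-joint arm with a two-finger parallel gripper is mounted at the origin on the work surface. World frame = base frame: x ahead of the robot, y to its left, z up, the work surface at z = 0. Lengths are in m, angles in degrees, forces in N, time in s.
With the tool pointing down it reaches from about 0.4 to 0.825 m from the base axis. Payload 7 kg.
Tool frame: the origin (TCP) lies midway between the tips of the shut fingers; the grasp point (between the pads) lies 19 mm behind it (ctrl.grasp_offset is the distance from the TCP to the grasp point, in m); z points along the fingers, x is the direction in which the jaws open and shut, and the axes are right-handed (so a half turn about z gives the same grasp; the last joint's range is limited). The gripper opens to 88 mm and grips with 3 to 60 N. Pads are 19 mm wide; open, the fingers measure 130 mm over their backs; the gripper's body (78 mm by 193 mm) begins 47 mm behind the grasp point.
Start: joints at [85.72, 20.546, 0.682, 0, -70.136, -16.507], TCP at [0.24, 0.631, 0.227] pointing down, gripper open.
Joint ranges: [-176.03, 176.03], [-82.01, 121.73], [-58.28, 71.71], [-173.87, 95.51], [-174.79, -0.11], [-173.66, 173.66]. Speed limits (degrees/s): [136.94, 136.94, 172.46, 180, 180, 180].

INTERFACE

Orientations are given as [roll, pitch, yaw] about the fixed x, y, z axes, in that order (R = Rz(yaw) Ry(pitch) Rx(roll)).
In Python, from plant import sensors, snapshot, order, ctrl gives the robot as it stands.
- The arm moves only by the tool send_rows, never from a script. Its argument "commands" is a list of rows, each a list of 3 entries, a list of its own where there are three numbers: the closure, from 0 (fully open) to 1 (shut), then the shift along the world's x, y, z in units of 0.25 m (1.0 is 0.25 m), then the turn, a rotation vector about the world's x, y, z in units of 360 degrees (1.0 is 360 degrees). In form: [[hand, [x, y, z], [ax, ay, az]], ...]. A call has 1 to 12 rows; each row shifts and turns the pose as measured when the row begins; what a row does not reach is not made up. A row lasts 1/10 s, in which the tool goes at most 50 mm and 8.59 degrees, less where a joint would pass 70% of its speed; a pose out of reach is approached as far as the arm can. A call with a number of a shift or a turn outside -1 to 1 is refused whole. A call with a gripper value outside its range is refused whole. The fingers move at their own pace and stop on an object; the grip force is fixed at half the most. Time passes only in rows, so rows that do not move let the fingers close. It gives the time, the measured TCP pose, the force and the opening at its end, in the units of the state.
- sensors.get_obs(): the state, without advancing time (a new reading comes with each control period).
- snapshot(name): name is "side" or "top"; returns a dict with "color" (384x512x3 uint8, blue, green, red), "z_map" (384x512 float32, m along the optical axis (not along the pixel's ray), 0 where there is no reading), "mtx" (3x3 intrinsics, pixels), "k1" (the pictures are not rectified: a ray, as slopes to the right and down, at radius r is drawn at 1 + k1 r^2 times it, then the intrinsics apply), "xyz" and "attitude" of the camera in the world. Camera axes: x right, y down, z forward; pixel columns grow to the right and rows downward; lengths in m; the calibration is good to about 2 mm. A picture is of the moment at which its call begins.
- order.close_job(): hands the job in, once; it reports no verdict.
The state is a dict: "clock": time; "joint_pos": joint angles; "qvel": joint speeds; "tau": joint torques, N m; "tool_pos": TCP position; "orientation": TCP orientation; "force": force on the tool from outside, world axes, zero at the start; "moment": the same for the moment, N m; "opening": finger opening in m.
Only numpy, scipy, OpenCV 4.12 (cv2) and the standard library are available. Lean on these libraries where they do the work, as an engineer would, in place of code of your own. Each camera call takes 0.05 s, during which the arm holds its last target.

TASK

Turn the round wooden condiment turntable, pushing one of the finger posts on its rim, until the lidded round sauce pot stands at the front, on the line from the turntable's centre to the burger bun. Leave all three white pots standing where they are on the disc and do not touch them with the robot.

Things in the scene. Friction and masses are not known exactly. Their poses are not given: they have to be found in the camera images.
- turntable: Fixed black foot; does not turn. Origin on the turning axis at table height, z up. Its -x axis points to the front: to the bun centre, 250 mm from the axis. A black tongue 30 mm wide, 6 mm thick lies along -x and sticks out 40 mm from under the disc. Fixed burger board there: 120 (x) by 180 mm, 15 mm thick, 44 mm high with bun and patty (100 mm across).
- disc (a joint): Wooden disc's angle (rad) from the foot, counter-clockwise from above positive, no stops, any start. Disc 270 mm across, top 30 mm above the table. On its rim 4 dark wooden posts, 16 mm thick, tops 70 mm above the table, centred 120 mm from the axis, at angles q + 0, 90, 180, 270 deg from the foot's +x (q: joint value). Light friction (about 1 N at a post); stops when no longer pushed.
- sauce_pot: The item to bring to the front: a round white ceramic pot with a flat lid and a small ball knob on top, 48 mm across, 52 mm high. It stands loose on the disc, centre about 60 mm from the axis, and rides round with it. Origin at the centre of its underside, z up.
- shaker: Bystander: a slim waisted white ceramic shaker with a domed top, 36 mm across the foot, 53 mm high, loose on the disc about 60 mm from the axis. Origin at the centre of its underside, z up.
- pick_box: Bystander: a square open white ceramic box of toothpicks, 38 mm wide, 42 mm high (52 mm with the picks), loose on the disc about 60 mm from the axis. Origin at the centre of its underside, z up.
Mind the look-alikes: they are no part of the job. Leave any black or red look-alike of the sauce_pot alone.

How it is judged:
By the outcome, as a careful person would: the job done as asked, in the order asked, and still so for the second after the job is handed in, with the robot touching nothing.
It also fails if it takes over 38 s, if anything falls off the work surface, if the arm or the gripper's body presses on something with over 40 N, if the wrist force passes 120 N, or if a joint passes its speed limit or range.

## Working session

There is one attempt and no reset: what is moved stays moved. The work goes in short steps, Python scripts to look and compute and a tool call to move; the robot and the scene stay as the last step left them, time stands still between calls to the robot, and variables do not carry over. Pictures are saved under pics/ and viewed, and the job is handed in when it is done.

Besides the shell and the picture viewer there is one more tool, called as a command line: name --argument value ..., lists and objects as JSON in quotes. send_rows: Moves the arm, as the interface text tells. Its arguments: {"type":"object","properties":{"commands":{"type":"array","items":{"type":"array"}}},"required":["commands"]}

```bash
mkdir -p pics; ls
cat > h.py <<'E'
import numpy as np,cv2,pickle
from scipy.spatial.transform import Rotation as R
def rot(a):
    a=np.array(a,float)
    return a if a.shape==(3,3) else R.from_euler('xyz',a,degrees=True).as_matrix()
def ray(s,u,v):
    M=s['mtx']; d=np.array([(u-M[0,2])/M[0,0],(v-M[1,2])/M[1,1]])
    p=d.copy()
    for _ in range(20): p=d/(1+s['k1']*(p@p))
    return np.array(s['xyz']),rot(s['attitude'])@np.array([p[0],p[1],1.])
def onz(s,u,v,z):
    o,d=ray(s,u,v); return o+d*(z-o[2])/d[2]
def dep(s,u,v):
    o,d=ray(s,u,v); return o+d*s['z_map'][int(v),int(u)]
E
python3 - <<'E'
from h import *
from plant import sensors,snapshot
for n in('side','top'):
    s=snapshot(n);pickle.dump(s,open(n+'0.pkl','wb'));cv2.imwrite(f'pics/{n}0.png',s['color'])
    print(n,s['mtx'],s['k1'],s['xyz'],s['attitude'])
print(sensors.get_obs())
E
```

```text
pics
side [[401.05396295   0.         250.75358241]
 [  0.         401.05396295 191.5021522 ]
 [  0.           0.           1.        ]] 0.002866153515264752 [0.31826329 0.62524006 0.65970265] [-137.39224034   -0.73522175 -159.74346125]
top [[491.21172063   0.         249.25531423]
 [  0.         491.21172063 186.73231213]
 [  0.           0.           1.        ]] -0.09696427304902011 [0.41446761 0.11483197 0.86246983] [-175.50929006    1.6476406   -89.83607102]
{'clock': 0.1, 'joint_pos': array([ 8.57178975e+01,  2.05873477e+01,  6.40746887e-01, -1.78387083e-02,
       -7.01358643e+01, -1.65063031e+01]), 'qvel': array([-0.10473096, -0.07478696,  0.10028272,  0.09278028,  0.04782478,
        0.05325814]), 'tau': array([-2.18770117e-03, -5.84161091e+01,  2.93751186e+01,  7.01554924e+00,
        1.02102119e-02, -5.45111766e-05]), 'tool_pos': array([0.23944658, 0.63064983, 0.22572896]), 'orientation': array([-1.79992647e+02, -8.38317118e-02, -1.10794484e+02]), 'force': array([-0.67930602, -0.67894324,  0.07353339]), 'moment': array([-0.03004986, -0.04194001,  0.02276118]), 'opening': 0.08771407644208605}
```

View pics/side0.png

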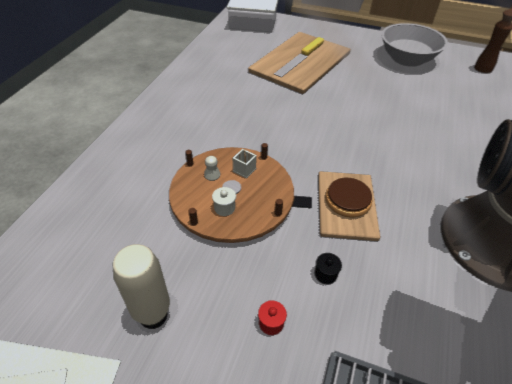

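View pics/top0.png

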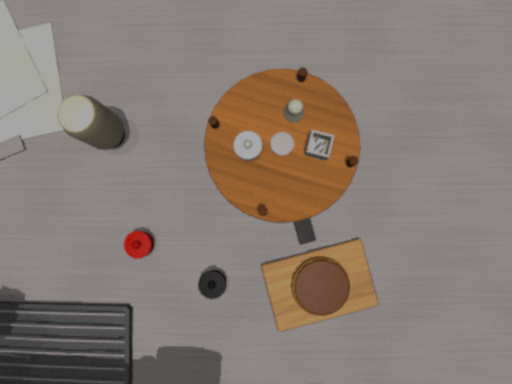

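Run:
```python
from h import *
s=pickle.load(open('top0.pkl','rb'));q=pickle.load(open('side0.pkl','rb'))
im=s['color'];hsv=cv2.cvtColor(im,cv2.COLOR_BGR2HSV)
m=((hsv[...,1]>110)&(hsv[...,0]<25)&(hsv[...,2]>60)).astype('uint8')
m=cv2.morphologyEx(m,cv2.MORPH_OPEN,np.ones((5,5)))
cs=[c for c in cv2.findContours(m,0,1)[0] if cv2.contourArea(c)>3000]
for c in cs:
    h=cv2.convexHull(c)[:,0]
    P=np.array([onz(s,u,v,.03 if h[:,1].mean()<220 else .015)[:2] for u,v in h])
    (cx,cy),r=cv2.minEnclosingCircle(P.astype('float32'))
    A=np.c_[2*P,np.ones(len(P))];x=np.linalg.lstsq(A,(P**2).sum(1),rcond=None)[0]
    print('hull',cx,cy,r,'lsq',x[:2],np.sqrt(x[2]+x[:2]@x[:2]),cv2.minAreaRect(P.astype('float32')*1000))
for n,u,v,z in[('pot',248,145,.05),('knob',248,144,.052),('bun',321,287,.044),('hub',282,144,.03),('tongue',305,232,.006),('shk',295,107,.05),('box',320,145,.042),('p1',303,72,.07),('p2',352,160,.07),('p3',263,210,.07),('p4',213,121,.07),('black',212,283,.05),('red',138,244,.05)]:
    print(n,onz(s,u,v,z).round(4),'depth',dep(s,u,v).round(4))
big=lambda i,x,y,w,h,k:cv2.resize(i[y:y+h,x:x+w],None,fx=k,fy=k,interpolation=2)
cv2.imwrite('pics/topc.png',big(im,190,55,190,185,3)); cv2.imwrite('pics/sidec.png',big(q['color'],160,130,220,130,3.6))
```

```text
hull 0.3136023283004761 0.019353456795215607 0.1035119891166687 lsq [0.31870976 0.02043513] 0.09614927382039923 ((313.53216552734375, 19.291175842285156), (117.56819152832031, 175.88861083984375), 15.026947021484375)
hull 0.5555945634841919 0.08218342065811157 0.13574780523777008 lsq [0.55352757 0.08367786] 0.13283348110094237 ((553.6258544921875, 83.31586456298828), (263.7347106933594, 264.25421142578125), 0.09387306869029999)
pot [0.5482 0.1407 0.05  ] depth [0.5432 0.1397 0.0806]
knob [0.5496 0.1406 0.052 ] depth [0.5447 0.1397 0.0811]
bun [0.3129 0.0197 0.044 ] depth [0.3133 0.02   0.0466]
hub [0.5532 0.0831 0.03  ] depth [0.5525 0.0833 0.0343]
tongue [0.403  0.0427 0.006 ] depth [0.403  0.0426 0.0051]
shk [0.6128 0.0618 0.05  ] depth [0.6047 0.0639 0.0832]
box [0.5495 0.0196 0.042 ] depth [0.5509 0.0186 0.0334]
p1 [0.6672 0.0494 0.07  ] depth [0.4145 0.1148 0.8625]
p2 [ 0.5203 -0.0289  0.07  ] depth [ 0.5203 -0.0289  0.0702]
p3 [0.4391 0.1155 0.07  ] depth [0.4391 0.1155 0.0694]
p4 [0.585  0.1977 0.07  ] depth [0.5846 0.1975 0.0718]
black [0.3193 0.1992 0.05  ] depth [0.3193 0.1993 0.0499]
red [0.3824 0.3235 0.05  ] depth [0.3824 0.3237 0.0495]
```

View pics/topc.png

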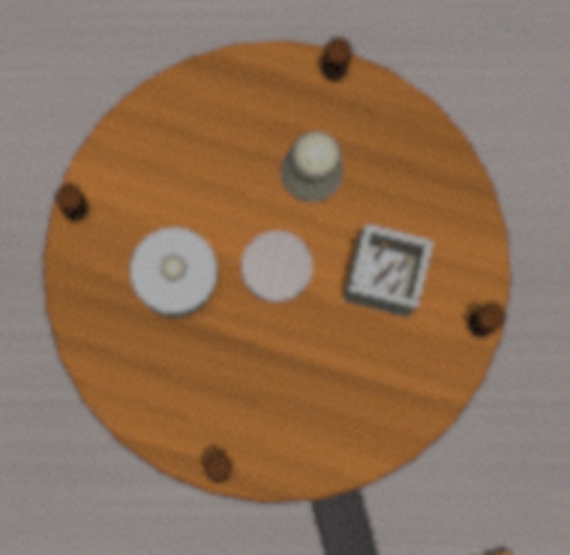

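View pics/sidec.png

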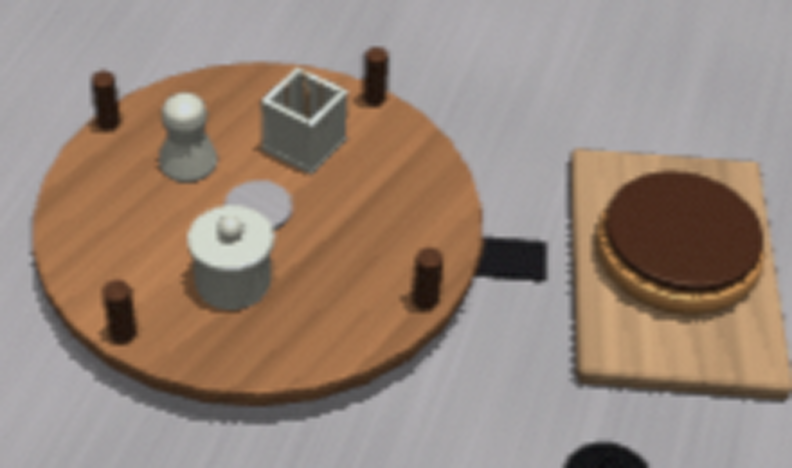

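Run:
```python
from h import *
s=pickle.load(open('top0.pkl','rb'));q=pickle.load(open('side0.pkl','rb'))
for u,v in[(78,113),(90,110),(110,135),(115,140)]: print(dep(s,u,v).round(3))
for u,v in[(135,262),(148,300)]: print('side',dep(q,u,v).round(3))
for n,u,v in[('knob',224,196),('bun',350,195),('p4',193,212),('p3',279,202)]: print(n,dep(q,u,v).round(4))
# lid centre from white blob, top view
hsv=cv2.cvtColor(s['color'],cv2.COLOR_BGR2HSV)
m=np.zeros((384,512),'uint8');m[125:165,228:268]=(hsv[125:165,228:268,1]<60)&(s['z_map'][125:165,228:268]>0)
Z=np.array([[*dep(s,u,v)] for v,u in zip(*np.nonzero(m))]);Z=Z[(Z[:,2]>.06)&(Z[:,2]<.085)]
print('lid',Z.mean(0),np.ptp(Z,axis=0),np.median(Z[:,2]))
(c,r)=cv2.minEnclosingCircle(Z[:,:2].astype('float32'));print(c,r)
C=np.array([.553,.0833]);g=lambda p:np.degrees(np.arctan2(*(np.array(p)-C)[::-1]))
print(g(c),g(Z.mean(0)[:2]),g([.313,.0198]))
```

```text
[0.575 0.383 0.179]
[0.58  0.366 0.176]
[0.557 0.36  0.098]
[0.555 0.361 0.068]
side [0.57  0.391 0.179]
side [0.551 0.411 0.115]
knob [0.5426 0.1472 0.074 ]
bun [0.3109 0.0281 0.0454]
p4 [0.5837 0.2022 0.0692]
p3 [0.4378 0.1202 0.0701]
lid [0.54555309 0.14087674 0.06929719] [0.04530848 0.04435813 0.01783888] 0.0686404350577019
(0.5458173155784607, 0.14099350571632385) 0.02366476319730282
97.09665388514682 97.36966002403332 -165.1800819925674
```

send_rows --commands '[[1, [0.1, -0.125, 0], [0, 0, -0.0025]], [1, [0.1, -0.125, 0], [0, 0, -0.0025]], [1, [0.1, -0.125, 0], [0, 0, -0.0025]], [1, [0.1, -0.125, 0], [0, 0, -0.0025]], [1, [0.1, -0.125, 0], [0, 0, -0.0025]], [1, [0.1, -0.125, 0], [0, 0, -0.0025]], [1, [0.1, -0.125, 0], [0, 0, -0.0025]], [1, [0.1, -0.125, 0], [0, 0, -0.0025]], [1, [0.1, -0.125, 0], [0, 0, -0.0025]], [1, [0.1, -0.125, 0], [0, 0, -0.0025]], [1, [0.1, -0.125, 0], [0, 0, -0.0025]], [1, [0.1, -0.125, 0], [0, 0, -0.0025]]]'

```text
clock: 1.3
tool_pos: [0.5431, 0.2417, 0.2199]
orientation: [180.0, -0.6, -121.6]
force: [-0.2, 0.7, 0.2]
opening: 0.0013
```

send_rows --commands '[[1, [0.1, -0.075, 0], [0, 0, 0]], [1, [0.1, -0.075, 0], [0, 0, 0]], [1, [0.08, -0.06, -0.08], [0, 0, 0]], [1, [0, 0, -0.1], [0, 0, 0]], [1, [0, 0, 0], [0, 0, 0]], [1, [0, 0, 0], [0, 0, 0]]]'

```text
clock: 1.9
tool_pos: [0.6177, 0.1806, 0.1724]
orientation: [179.9, -0.7, -122.0]
force: [0.5, 0.6, 0.9]
opening: 0.0005
```

send_rows --commands '[[1, [0.004, 0.012, -0.12], [0, 0, 0]], [1, [0, 0, -0.12], [0, 0, 0]], [1, [0, 0, -0.12], [0, 0, 0]], [1, [0, 0, -0.08], [0, 0, 0]], [1, [0, 0, -0.05], [0, 0, 0]], [1, [0, 0, 0], [0, 0, 0]], [1, [0, 0, 0], [0, 0, 0]]]'

```text
clock: 2.6
tool_pos: [0.6214, 0.1897, 0.0566]
orientation: [-179.7, -0.1, -121.6]
force: [0.5, 0.9, 0.9]
opening: 0.0004
```

Run:
```python
from h import *
from plant import sensors,snapshot
s=snapshot('side');cv2.imwrite('pics/side1.png',s['color'])
p=sensors.get_obs()['tool_pos'];print(p, sensors.get_obs()['force'])
d=p[:2]-[.553,.0833];print(np.hypot(*d),np.degrees(np.arctan2(d[1],d[0])))
```

```text
[0.62148979 0.18971014 0.05676115] [-0.23916297 -0.55798306 -0.59961561]
0.126546309119997 57.23306061892234
```

View pics/side1.png

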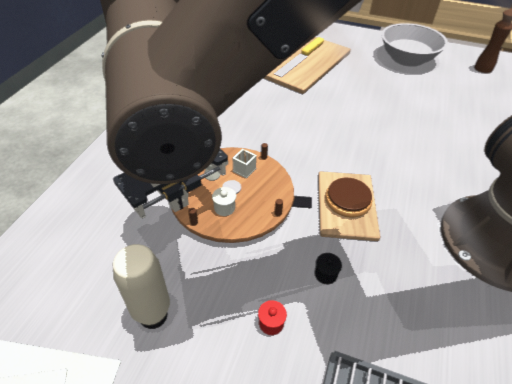

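```bash
cat > arc.py <<'E'
import numpy as np,sys
from plant import sensors
o=sensors.get_obs();C=np.array([.553,.0833]);p=o['tool_pos'];d=p[:2]-C
r0=np.hypot(*d);a=np.degrees(np.arctan2(d[1],d[0]));print('r',r0,'ang',a,'z',p[2],'yaw-rad',o['orientation'][2]+180-a,'F',o['force'].round(1))
end,n=float(sys.argv[1]),int(sys.argv[2])
A=np.radians(np.linspace(a,end,n+1));rr=np.linspace(r0,.121,n+1)
P=np.c_[np.cos(A)*rr,np.sin(A)*rr]
print((np.diff(P,axis=0)/.25).round(3).tolist(),(end-a)/n/360)
E
python3 arc.py 98 12
```

```text
r 0.126546309119997 ang 57.23306061892234 z 0.056761152973149195 yaw-rad 1.1816827558225356 F [-0.2 -0.6 -0.6]
[[-0.027, 0.014], [-0.027, 0.012], [-0.028, 0.011], [-0.028, 0.009], [-0.029, 0.007], [-0.029, 0.005], [-0.029, 0.004], [-0.029, 0.002], [-0.029, 0.0], [-0.029, -0.002], [-0.029, -0.003], [-0.028, -0.005]] 0.009436791523397606
```

send_rows --commands '[[1, [-0.027, 0.012, -0.02], [0, 0, 0.009]], [1, [-0.027, 0.011, -0.02], [0, 0, 0.009]], [1, [-0.028, 0.01, 0], [0, 0, 0.009]], [1, [-0.028, 0.009, 0], [0, 0, 0.009]], [1, [-0.029, 0.007, 0], [0, 0, 0.009]], [1, [-0.029, 0.005, 0], [0, 0, 0.009]], [1, [-0.029, 0.004, 0], [0, 0, 0.009]], [1, [-0.029, 0.002, 0], [0, 0, 0.009]], [1, [-0.029, 0, 0], [0, 0, 0.009]], [1, [-0.029, -0.002, 0], [0, 0, 0.009]]]'

```text
clock: 3.65
tool_pos: [0.5581, 0.2106, 0.063]
orientation: [-178.5, 1.0, -87.8]
force: [-0.3, -0.1, -0.1]
opening: 0.0003
```

```bash
python3 arc.py 125 10;  python3 - <<'E'
from h import *
from plant import sensors,snapshot
for n in('side','top'):
    s=snapshot(n);cv2.imwrite(f'pics/{n}2.png',s['color'])
E
```

```text
r 0.12741801599240926 ang 87.70381469652756 z 0.06297595489193959 yaw-rad 4.511571900439463 F [-0.3 -0.1 -0.1]
[[-0.033, -0.002], [-0.033, -0.004], [-0.032, -0.007], [-0.032, -0.009], [-0.031, -0.011], [-0.03, -0.013], [-0.029, -0.014], [-0.028, -0.016], [-0.026, -0.018], [-0.025, -0.019]] 0.010360051473186789
```

View pics/side2.png

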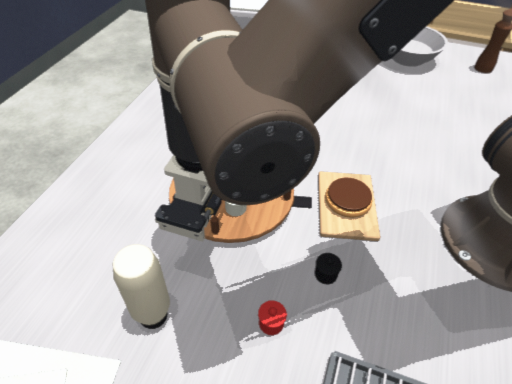

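View pics/top2.png

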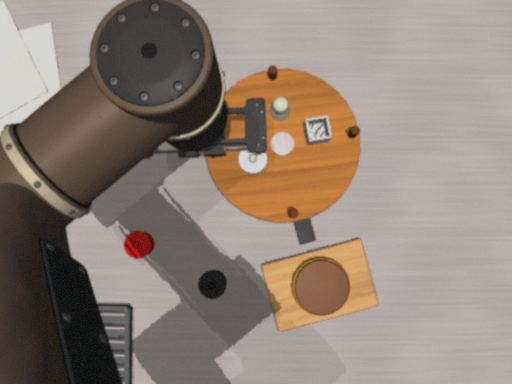

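```bash
cat >> arc.py <<'E'
from scipy.spatial.transform import Rotation as R
Rm=R.from_euler('xyz',o['orientation'],degrees=True);Rt=R.from_euler('xyz',[180,0,-180+a],degrees=True)
print('fix turn',((Rt*Rm.inv()).as_rotvec(degrees=True)/360).round(4),'dz',(.045-p[2])/.25)
E
python3 arc.py 125 10
```

```text
r 0.12718533293816484 ang 87.91865235925673 z 0.06303555734982179 yaw-rad 4.21415548715963 F [ 0.6 -0.1  0.1]
[[-0.033, -0.002], [-0.032, -0.004], [-0.032, -0.007], [-0.031, -0.009], [-0.031, -0.011], [-0.03, -0.012], [-0.029, -0.014], [-0.028, -0.016], [-0.026, -0.018], [-0.025, -0.019]] 0.01030037434465091
fix turn [-0.0027  0.004  -0.0117] dz -0.07214222939928716
```

send_rows --commands '[[1, [0, -0.012, -0.04], [-0.0027, 0.004, 0]], [1, [0, -0.012, -0.035], [0, 0, 0]], [1, [0, 0, 0], [0, 0, 0]]]'

```text
clock: 4.05
tool_pos: [0.5591, 0.2048, 0.0446]
orientation: [180.0, 0.1, -88.1]
force: [0.6, -0.4, -0.7]
opening: 0.0002
```

```bash
python3 arc.py 112 6
```

```text
r 0.12162069650302357 ang 87.11589056629059 z 0.044644574020781175 yaw-rad 4.800194655148232 F [ 0.6 -0.4 -0.7]
[[-0.035, 0.0], [-0.035, -0.002], [-0.035, -0.005], [-0.034, -0.007], [-0.034, -0.01], [-0.033, -0.012]] 0.011520421034124727
fix turn [-0.0002 -0.0001 -0.0133] dz 0.0014217039168752943
```

send_rows --commands '[[1, [-0.034, -0.001, -0.006], [0, 0, 0.01]], [1, [-0.034, -0.003, -0.006], [0, 0, 0.01]], [1, [-0.034, -0.006, -0.006], [0, 0, 0.01]], [1, [-0.034, -0.008, -0.006], [0, 0, 0.01]], [1, [-0.033, -0.011, -0.006], [0, 0, 0.01]], [1, [-0.032, -0.013, -0.006], [0, 0, 0.01]]]'

```text
clock: 4.65
tool_pos: [0.5122, 0.1949, 0.0337]
orientation: [-179.9, 0.0, -66.0]
force: [0.4, 0.4, 0.8]
opening: 0.0006
```

```bash
python3 arc.py 136 6
```

```text
r 0.11887120200835702 ang 110.09343348222394 z 0.03368593107627632 yaw-rad 3.903756519798449 F [0.4 0.4 0.8]
[[-0.034, -0.012], [-0.033, -0.015], [-0.032, -0.017], [-0.03, -0.02], [-0.029, -0.022], [-0.027, -0.024]] 0.011993780795266694
fix turn [-0.0002  0.0003 -0.0108] dz 0.04525627569489471
```

send_rows --commands '[[1, [0, 0, 0.04], [0, 0, 0]], [1, [-0.034, -0.012, 0], [0, 0, 0.01]], [1, [-0.033, -0.014, 0], [0, 0, 0.01]], [1, [-0.032, -0.016, 0], [0, 0, 0.01]], [1, [-0.03, -0.018, 0], [0, 0, 0.01]], [1, [-0.029, -0.02, 0], [0, 0, 0.01]], [1, [-0.027, -0.022, 0], [0, 0, 0.01]], [1, [0, 0, 0], [0, 0, 0]]]'

```text
clock: 5.45
tool_pos: [0.4704, 0.1707, 0.0484]
orientation: [-179.6, -0.1, -44.5]
force: [0.1, -0.4, -0.2]
opening: 0.0002
```

```bash
python3 arc.py 152 5;  python3 - <<'E'
from h import *
from plant import sensors,snapshot
for n in('side','top'):
    s=snapshot(n);cv2.imwrite(f'pics/{n}3.png',s['color']);pickle.dump(s,open(n+'3.pkl','wb'))
E
```

```text
r 0.12022016258062292 ang 133.369069204693 z 0.04842796543178645 yaw-rad 2.1489076215860337 F [ 0.1 -0.4 -0.2]
[[-0.022, -0.022], [-0.021, -0.023], [-0.02, -0.025], [-0.018, -0.026], [-0.016, -0.027]] 0.010350517108503886
fix turn [-0.0006  0.001  -0.006 ] dz -0.013711861727145808
```

View pics/side3.png

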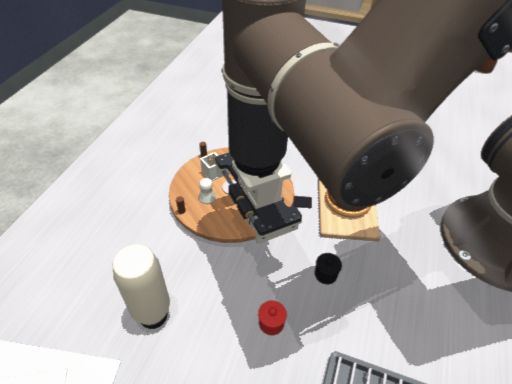

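View pics/top3.png

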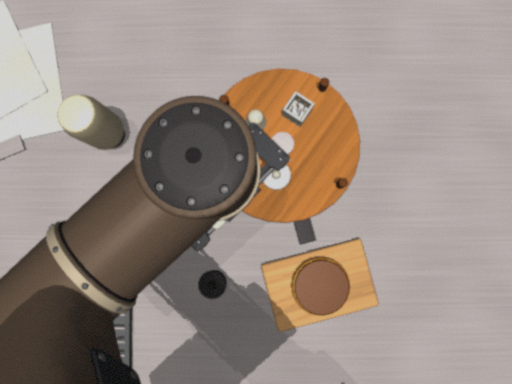

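Run:
```python
from h import *
s=pickle.load(open('top3.pkl','rb'))
for u,v,z in[(342,182,.07),(325,82,.07),(223,99,.07),(276,175,.081)]:
    p=onz(s,u,v,z);d=p[:2]-[.553,.0833];print(np.hypot(*d),np.degrees(np.arctan2(d[1],d[0])),dep(s,u,v).round(3))
```

```text
0.11756750816707094 -125.67666278500796 [ 0.484 -0.012  0.071]
0.11976398906486765 -35.80441834103198 [0.65  0.013 0.07 ]
0.11999379190575549 54.97730367077826 [0.622 0.182 0.069]
0.059491959435144244 168.85656260858244 [0.494 0.095 0.083]
```

send_rows --commands '[[1, [-0.022, -0.022, -0.006], [0, 0, 0.01]], [1, [-0.021, -0.023, -0.004], [0, 0, 0.01]], [1, [-0.02, -0.025, 0], [0, 0, 0.01]], [1, [-0.018, -0.026, 0], [0, 0, 0.01]], [1, [-0.016, -0.027, 0], [0, 0, 0.01]], [1, [0, 0, 0], [0, 0, 0]]]'

```text
clock: 6.15
tool_pos: [0.4509, 0.1437, 0.0472]
orientation: [-179.3, -0.2, -26.8]
force: [0.1, 0.1, 0.1]
opening: -0.0001
```

```bash
python3 arc.py 160 3;  python3 - <<'E'
from h import *
from plant import sensors,snapshot
for n in('side','top'):
    s=snapshot(n);cv2.imwrite(f'pics/{n}4.png',s['color']);pickle.dump(s,open(n+'4.pkl','wb'))
E
```

```text
r 0.11860490561479144 ang 149.4091167779774 z 0.047237608803223904 yaw-rad 3.818710639446863 F [0.1 0.1 0.1]
[[-0.017, -0.024], [-0.016, -0.025], [-0.014, -0.026]] 0.009806373353724628
fix turn [-0.0014  0.0013 -0.0106] dz -0.008950435212895624
```

View pics/top4.png

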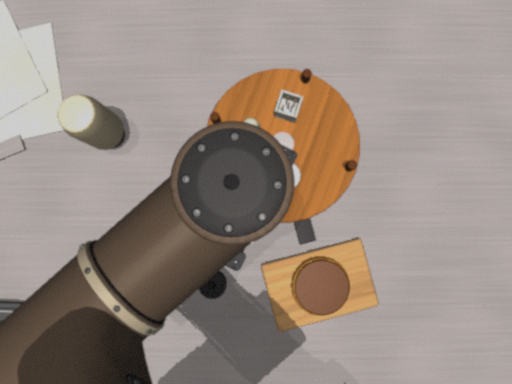

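Run:
```python
from h import *
s=pickle.load(open('top4.pkl','rb'))
for u,v,z in[(351,164,.07),(307,74,.07),(215,117,.07)]:
    p=onz(s,u,v,z);d=p[:2]-[.553,.0833];print(np.hypot(*d),np.degrees(np.arctan2(d[1],d[0])),dep(s,u,v).round(3))
```

```text
0.1172763674952895 -109.54863456654154 [ 0.514 -0.028  0.068]
0.11792540870971979 -20.089341696416305 [0.664 0.043 0.069]
0.11772483765126424 70.82520025935052 [0.591 0.194 0.071]
```

send_rows --commands '[[1, [-0.018, -0.025, -0.005], [-0.0005, 0.0005, 0.008]], [1, [-0.016, -0.026, 0], [-0.0005, 0.0005, 0.008]], [1, [-0.012, -0.024, 0], [0, 0, 0.008]], [1, [0, 0, 0], [0, 0, 0]]]'

```text
clock: 6.65
tool_pos: [0.4431, 0.1281, 0.0467]
orientation: [-179.6, -0.1, -18.5]
force: [-0.2, 1.3, 0.2]
opening: 0.0006
```

```bash
python3 arc.py 161 2;  python3 - <<'E'
from h import *
from plant import sensors,snapshot
for n in('side','top'):
    s=snapshot(n);cv2.imwrite(f'pics/{n}5.png',s['color']);pickle.dump(s,open(n+'5.pkl','wb'))
E
```

```text
r 0.1186837345227486 ang 157.84605652446504 z 0.04669610295049689 yaw-rad 3.694895604928888 F [-0.2  1.3  0.2]
[[-0.009, -0.011], [-0.009, -0.011]] 0.00438047704935411
fix turn [-0.0008  0.0007 -0.0103] dz -0.006784411801987578
```

View pics/top5.png

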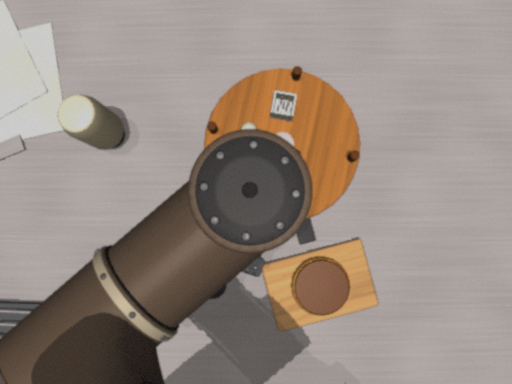

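View pics/side5.png

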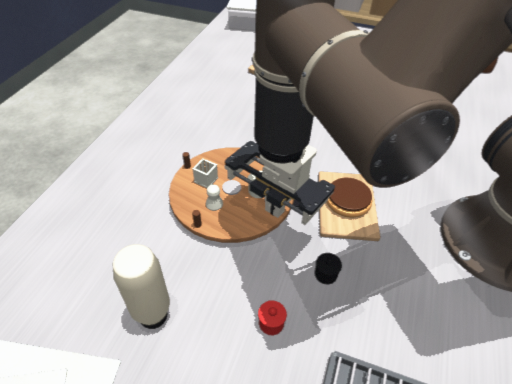

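Run:
```python
from h import *
s=pickle.load(open('top5.pkl','rb'))
for u,v,z in[(353,155,.07),(297,71,.07),(212,126,.07)]:
    p=onz(s,u,v,z);d=p[:2]-[.553,.0833];print(np.hypot(*d),np.degrees(np.arctan2(d[1],d[0])),dep(s,u,v).round(3))
```

```text
0.11660990513970076 -102.1315032827375 [ 0.529 -0.031  0.069]
0.11835995609064175 -11.708198562006523 [0.67  0.059 0.067]
0.11837026015257593 78.47526099224338 [0.577 0.199 0.07 ]
```

send_rows --commands '[[1, [-0.006, -0.012, 0], [0, 0, 0]], [1, [-0.006, -0.012, 0], [0, 0, 0]], [1, [0, 0, 0], [0, 0, 0]]]'

```text
clock: 7.05
tool_pos: [0.4412, 0.1231, 0.0469]
orientation: [-179.6, -0.2, -18.7]
force: [0.1, 1.1, 0.1]
opening: 0.0005
```

```bash
python3 arc.py 161.2 1
```

```text
r 0.1186471385823844 ang 160.40052076752775 z 0.046893817936735874 yaw-rad 0.8806996544057597 F [0.1 1.1 0.1]
[[-0.011, -0.003]] 0.0022207756457562136
fix turn [-0.0009  0.0009 -0.0024] dz -0.007575271746943502
```

send_rows --commands '[[1, [0.012, 0.035, 0], [0, 0, 0]], [1, [0.006, 0.017, 0], [0, 0, 0]], [1, [0, 0, 0.12], [0, 0, 0]], [1, [0, 0, 0.15], [0, 0, 0]], [1, [0, 0, 0.15], [0, 0, 0]], [1, [0, 0, 0.15], [0, 0, 0]], [1, [-0.05, 0.15, 0.05], [0, 0, 0]], [1, [-0.05, 0.17, 0], [0, 0, 0]], [1, [-0.05, 0.17, 0], [0, 0, 0]], [1, [-0.05, 0.17, 0], [0, 0, 0]], [1, [-0.05, 0.17, 0], [0, 0, 0]], [1, [-0.05, 0.17, 0], [0, 0, 0]]]'

```text
clock: 8.25
tool_pos: [0.3679, 0.3953, 0.211]
orientation: [-179.4, -0.2, -19.2]
force: [1.5, 0.5, 0.2]
opening: 0.0007
```

send_rows --commands '[[1, [-0.05, 0.17, 0], [0, 0, 0]], [1, [-0.05, 0.17, 0], [0, 0, 0]], [1, [-0.05, 0.17, 0], [0, 0, 0]], [1, [-0.05, 0.1, 0], [0, 0, 0]], [1, [0, 0, 0], [0, 0, 0]]]'

```text
clock: 8.75
tool_pos: [0.3112, 0.561, 0.2092]
orientation: [-179.5, -0.2, -18.9]
force: [0.8, -0.6, -0.1]
opening: 0.0002
```

Run:
```python
from h import *
from plant import sensors,snapshot
for n in('side','top'):
    s=snapshot(n);cv2.imwrite(f'pics/{n}6.png',s['color']);pickle.dump(s,open(n+'6.pkl','wb'))
```

```text
(no output)
```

View pics/top6.png

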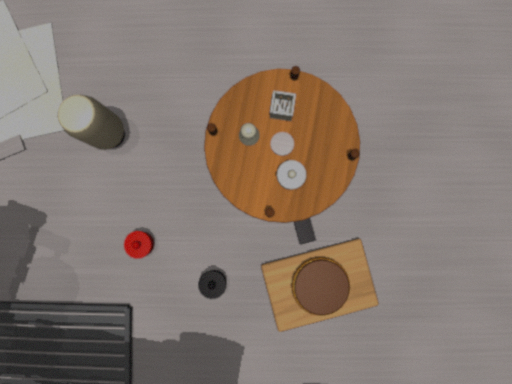

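View pics/side6.png

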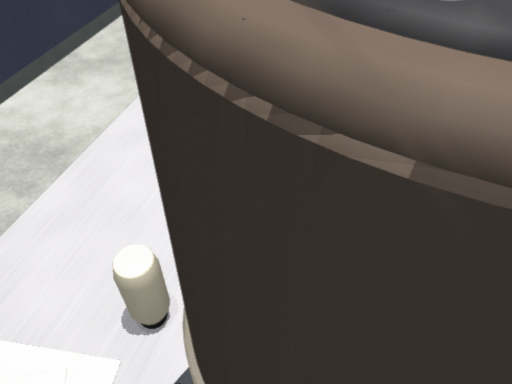

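```bash
cat > fin.py <<'E'
from h import *
import sys
s=pickle.load(open(sys.argv[1],'rb'));C=np.array([.553,.0833])
g=lambda p:np.degrees(np.arctan2(*(np.array(p[:2])-C)[::-1]))%360
hsv=cv2.cvtColor(s['color'],cv2.COLOR_BGR2HSV)
pot=[]
for v in range(155,195):
  for u in range(272,312):
    if hsv[v,u,1]<60:
      p=dep(s,u,v)
      if .06<p[2]<.085: pot.append(p)
Z=np.array(pot);c,r=cv2.minEnclosingCircle(Z[:,:2].astype('float32'))
print('pot',Z.mean(0),c,r,g(c),g(Z.mean(0)))
for y0,y1,x0,x1 in[(60,85,283,307),(143,168,342,364),(200,222,258,282),(118,140,202,222)]:
  P=np.array([dep(s,u,v) for v in range(y0,y1) for u in range(x0,x1)]);P=P[(P[:,2]>.06)&(P[:,2]<.08)]
  print('post',P.mean(0).round(4),len(P),g(P.mean(0)))
B=np.array([dep(s,u,v) for v in range(250,325) for u in range(285,360)]);B=B[(B[:,2]>.035)&(B[:,2]<.06)]
c,r=cv2.minEnclosingCircle(B[:,:2].astype('float32'));print('bun',B.mean(0),c,r,g(c),g(B.mean(0)))
E
python3 fin.py top6.pkl
```

```text
pot [0.49731045 0.06984928 0.06920529] (0.49762478470802307, 0.06956180930137634) 0.02381942793726921 193.93334933135364 193.57861333716286
post [0.6706 0.0627 0.0683] 77 350.06917544033195
post [ 0.5325 -0.0332  0.0684] 80 260.03565295084337
post [0.4363 0.1049 0.0688] 73 169.53599904589356
post [0.575  0.2008 0.0687] 73 79.41181882004568
bun [0.312731   0.01904683 0.04301735] (0.31273651123046875, 0.01891409419476986) 0.04663001745939255 195.00166826693933 194.97180288491805
```

Run:
```python
from plant import order
print(order.close_job())
```

```text
the job is handed in; nothing more can be done
None
```

I turned the turntable about 96° counter-clockwise by pushing one rim post with the shut fingers. The white lidded sauce pot now stands at the front, and the job is handed in. I lifted the arm clear before handing in. The last clock reading was 8.75 s, against the 38 s limit.

- **Alignment:** the last top view puts the pot at about 194° around the axis and the bun at 195°. That is about 1 mm at the pot, within the 2 mm calibration.
- **Pots:** all three white pots still look upright in the top view. The sauce pot is about 58 mm from the axis, and its lid height is unchanged. I saw no sign of contact with any pot, and wrist forces stayed around 1 N.
- **Look-alikes:** I left the red and black pots alone.
- **Not checked:** the arm blocked the side camera at the end, so the final check rests on the top view alone.
- **Height drift:** the tool's height drifted between 34 and 63 mm during the push. I corrected it twice, and the finger stayed between the disc top and the post top throughout.

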